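# Free the loyalty cards from between the ink pads

## Task

A pile of loyalty cards is caught between two blue ink pads. Lift the upper ink pad off, take the pile out and lay it flat in the middle of the black brew scale to be counted by weight, then put the ink pad back squarely on top of the other one. The lower ink pad and the scale stay where they are; set things down rather than dropping them, and keep them level.

Things in the scene. Friction and masses are not known exactly. Their poses are not given: they have to be found in the camera images.
- upper_pad_centre (a point): centre (half-way up) of the upper ink pad: a closed flat box with a blue lid and black base, 52 mm along its own x, 78 mm along its own y, 17 mm high, about 0.1 kg, lid fixed shut. At the start it lies on the card pile, its underside 26 mm above the counter. z is up, the 52 mm width is the one to grasp. The stack is centred to a few mm and parallel to 10 degrees.
- cards_centre (a point): centre (half-way up) of the pile of loyalty cards that lies between the two ink pads: one rigid block, black with a red band, 58 mm along its own x, 89 mm along its own y, 9 mm thick, about 0.06 kg. At the start its underside is 17 mm above the counter, on the lower ink pad. z is up, the 58 mm width is the one to grasp. (Another such pile, lying flat on the counter by itself, is a bystander.)
- lower_pad_centre (a point): centre (half-way up) of the lower ink pad, same shape and size as the upper one (52 x 78 x 17 mm, x, y, z), about 0.12 kg, loose on the counter under the cards. Its top is 17 mm above the counter, 8.5 mm above this point. (A further ink pad that may be seen on the counter, with nothing on it, is a bystander.)
- scale_top (a point): centre of the flat top of the black brew scale, a flat slab 130 mm along its own x, 105 mm along its own y, whose top is 18 mm above the counter; loose, 0.3 kg. z is up. Bare counter for putting the ink pad aside lies about (0.61, -0.19) and (0.40, -0.36): in every start at least one of them is 150 mm or more from the centres of both stack and scale. A ledge above counter height is at the left front (x < 0.28, y > 0.2).
There are look-alikes about, which are no part of the job. What is shaped like the part that bears upper_pad_centre but red is not meant.

How it is judged:
By the outcome, as a careful person would: the job done as asked, in the order asked, and still so for the second after the job is handed in, with the robot touching nothing.
It also fails if it takes over 72 s, if anything falls off the work surface, if the arm or the gripper's body presses on something with over 40 N, if the wrist force passes 120 N, or if a joint passes its speed limit or range.

## Robot

A 6-joint arm with a two-finger parallel gripper is mounted at the origin on a cart in front of the work surface, level with it; the furniture and walls round the work are solid. World frame = base frame: x ahead of the robot, y to its left, z up, the work surface at z = 0. Lengths are in mm, angles in rad, forces in N, time in s.
With the tool pointing down it reaches from about 300 to 875 mm from the base axis. Payload 6.4 kg.
Tool frame: the origin (TCP) lies on the mounting face of the last link; the fingertips stand 173 mm ahead of it and the grasp point (between the pads) lies 155 mm ahead of it; y points along the fingers, z is the direction in which the jaws open and shut, and the axes are right-handed (so a half turn about y gives the same grasp; the last joint's range is limited). The gripper opens to 85 mm and grips with 20 to 120 N. Pads are 22 mm wide; open, the fingers measure 114 mm over their backs; the gripper's body (76 mm by 85 mm) begins 54 mm behind the grasp point. The pads swing forward as they close: fully open they stand 13 mm farther back than shut.
Start: joints at [-1.365, 0.181, 1.607, -0, 1.354, -0.206], TCP at [230.167, -526.94, 404.688] pointing down, gripper open.
Joint ranges: [-2.99, 2.99], [-0.89, 2.07], [0.3, 2.58], [-1.14, 4.28], [0, 2.63], [-3.12, 3.12]. Speed limits (rad/s): [2.57, 2.57, 3.01, 3.14, 3.14, 3.14].

## Interface

Orientations are given as [roll, pitch, yaw] about the fixed x, y, z axes, in that order (R = Rz(yaw) Ry(pitch) Rx(roll)).
In Python, from workcell import ctrl gives the robot as it stands. The module is installed in compiled form; this text tells all that it offers.
- The arm moves only by the tool arm_command, never from a script. Its argument "steps" is a list of rows, each a list of 3 entries, a list of its own where there are three numbers: the shift along the world's x, y, z in cm, then the turn, a rotation vector about the world's x, y, z in degrees, then the closure, from 0 (fully open) to 1 (shut). A call has 1 to 12 rows; each row is the pose to reach, as a shift and turn from the pose commanded when the call began; what a row does not reach only later rows make up. A row lasts 1/12 s, in which the tool goes at most 41.7 mm and 7.16 degrees, less where a joint would pass 70% of its speed; a pose out of reach is approached as far as the arm can. A call with a gripper value outside its range is refused whole. The fingers move at their own pace and stop on an object; "force" is the grip in N (left out, the last holds). Time passes only in rows, so rows that repeat a pose let the fingers close. It gives the time, the measured TCP pose, the force and the opening at its end, in the units of the state.
- ctrl.sense(): the state, without advancing time (a new reading comes with each control period).
- ctrl.snapshot(name): name is "scene" or "side" or "wrist"; returns a dict with "img" (420x560x3 uint8, blue, green, red), "K" (3x3 intrinsics, pixels), "dist_coeffs" ([k1, k2, p1, p2, k3] as OpenCV has them; the pictures are not rectified), "R" (3x3) and "t" (3): a world point X has camera coordinates R X + t; the wrist camera has in their place "mount" (4x4, takes a point from camera to tool coordinates, whose origin is the TCP and whose axes are the tool frame's). Camera axes: x right, y down, z forward; pixel columns grow to the right and rows downward; lengths in mm; the calibration is good to about 2 mm. A picture is of the moment at which its call begins: read the wrist's pose just before it. There is no depth.
- ctrl.sign_off(): hands the job in, once; it reports no verdict.
The state is a dict: "time": time; "q": joint angles; "qd": joint speeds; "effort": joint torques, N m; "tcp_pos": TCP position; "orientation": TCP orientation; "contact_force": force on the tool from outside, world axes, zero at the start; "moment": the same for the moment, N m; "opening": finger opening in mm.
Only numpy, scipy, OpenCV 4.12 (cv2) and the standard library are available. Lean on these libraries where they do the work, as an engineer would, in place of code of your own. Each camera call takes 0.05 s, during which the arm holds its last target. There are 200 camera calls.

## Working session

There is one attempt and no reset: what is moved stays moved. The work goes in short steps, Python scripts to look and compute and a tool call to move; the robot and the scene stay as the last step left them, time stands still between calls to the robot, and variables do not carry over. Pictures are saved under pics/ and viewed, about 8 in all and at most 12, crops included, and the job is handed in when it is done.

Besides the shell and the picture viewer there is one more tool, called in YAML: its name, and indented under it one key for each argument. arm_command: Moves the arm, as the interface text tells. Its arguments: {"type":"object","properties":{"steps":{"type":"array"},"force":{"type":"number"}},"required":["steps"]}

```bash
mkdir -p pics; cat > h.py <<'E'
import numpy as np, cv2
from workcell import ctrl
from scipy.spatial.transform import Rotation as Ro
def snap(n):
    s=ctrl.sense(); d=ctrl.snapshot(n)
    d={k:(np.array(v) if k!='img' else v) for k,v in d.items()}
    if n=='wrist':
        Rt=Ro.from_euler('xyz',s['orientation']).as_matrix(); M=d['mount']
        Rc=Rt@M[:3,:3]; c=Rt@M[:3,3]+np.array(s['tcp_pos'])
        d['R']=Rc.T; d['t']=-Rc.T@c
    return d
def ray(d,px,z):
    u=cv2.undistortPoints(np.array(px,float).reshape(-1,1,2),d['K'],d['dist_coeffs']).reshape(-1,2)
    v=np.c_[u,np.ones(len(u))]@d['R']; c=-d['R'].T@d['t']
    return (c+v*((z-c[2])/v[:,2])[:,None])
def proj(d,X):
    return cv2.projectPoints(np.array(X,float).reshape(-1,1,3),cv2.Rodrigues(d['R'])[0],d['t'],d['K'],d['dist_coeffs'])[0].reshape(-1,2)
E
python3 - <<'E'
from h import *
a=snap('scene');b=snap('side')
cv2.imwrite('pics/scene.png',a['img']);cv2.imwrite('pics/side.png',b['img'])
for d in(a,b): print((-d['R'].T@d['t']).round(), d['K'][0,0])
print(ctrl.sense())
E
```

```text
[  81. -680.  728.] 390.9106522078845
[  251. -1072.   407.] 435.3197801599622
{'time': 0.1, 'q': array([-1.36530831e+00,  1.81468685e-01,  1.60792731e+00, -2.93525538e-06,
        1.35381266e+00, -2.06313196e-01]), 'qd': array([ 1.81625937e-04, -3.96830592e-03, -2.92614886e-03, -3.42310261e-05,
       -1.45694955e-03, -8.73713477e-04]), 'effort': array([ 1.46140078e-04, -4.45878875e+01, -3.52235198e+01, -3.78024433e-04,
        4.17680712e-03,  4.40714643e-05]), 'tcp_pos': array([ 230.10937423, -526.69105335,  403.86360868]), 'orientation': array([-1.57237864e+00,  3.28237343e-04, -2.72979107e+00]), 'contact_force': array([ 0.60044884, -0.25759726,  0.09217147]), 'moment': array([-0.00908332,  0.00140942, -0.04424735]), 'opening': 85.1318281002031}
```

View pics/scene.png

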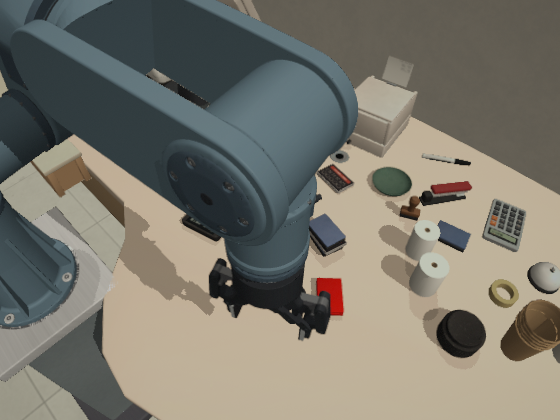

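View pics/side.png

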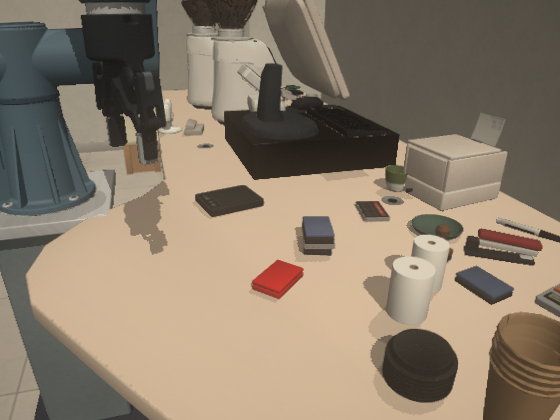

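Scene and side views: the stack (blue pad over cards over pad) is at scene (326,233) and side (317,236). The look-alikes are a single blue pad at scene (452,236) / side (484,284), a red pad at scene (330,296) / side (278,278), and a lone card pile at scene (336,177) / side (373,210). The black slab at side (230,199) is the scale. Only the item at side (317,236) is a three-layer stack. Next I estimate positions and make an enlarged crop.

```bash
python3 - <<'E'
from h import *
a=snap('scene');b=snap('side')
print(ray(a,[[326,230]],43),ray(b,[[317,226]],43),ray(b,[[229,199],[195,199],[251,187],[264,206],[208,213]],18),ray(b,[[278,275],[484,282],[373,209]],15).round())
c=b['img'][170:310,180:420];cv2.imwrite('pics/c.png',cv2.resize(c,None,fx=3.3,fy=3.3,interpolation=2))
E
```

```text
[[ 531.75604767 -402.81191593   43.        ]] [[ 532.39227802 -405.64731955   43.        ]] [[ 410.19906522 -180.89934198   18.        ]
 [ 336.83852431 -160.56667449   18.        ]
 [ 474.90800109 -123.41260428   18.        ]
 [ 475.8804837  -238.8219275    18.        ]
 [ 353.7930159  -241.84179713   18.        ]] [[ 428. -502.   15.]
 [ 743. -618.   15.]
 [ 703. -311.   15.]]
```

View pics/c.png

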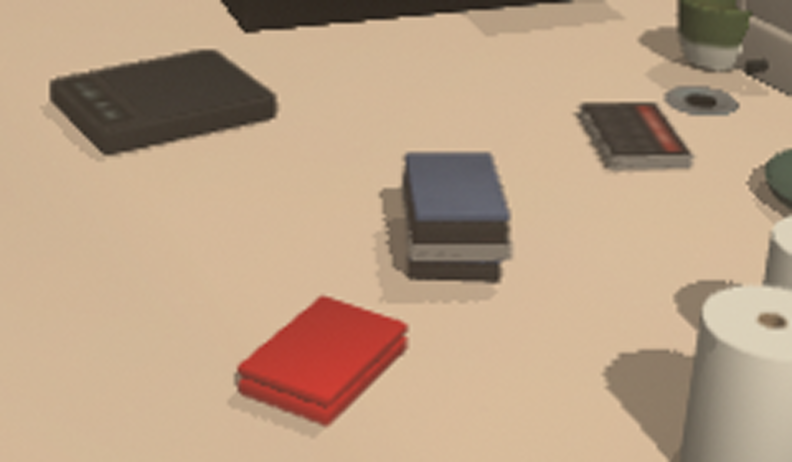

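The crop confirms the stack at about (532,-404): a blue-topped pad, a card pile and a lower pad. The red one at crop (322,360) and the lone cards at (635,135) are bystanders. The scale is near (410,-183). I'll move above the stack.

arm_command:
  steps:
    - [[4, 1.5, 0], [0, 0, 0], 0]
    - [[8, 3, 0], [0, 0, 0], 0]
    - [[12, 5, 0], [0, 0, 0], 0]
    - [[16, 7, 0], [0, 0, 0], 0]
    - [[20, 9, 0], [0, 0, 0], 0]
    - [[24, 11, 0], [0, 0, 0], 0]
    - [[28, 12.5, 0], [0, 0, 0], 0]
    - [[30, 12.5, 0], [0, 0, 0], 0]
    - [[30, 12.5, 0], [0, 0, 0], 0]
    - [[30, 12.5, 0], [0, 0, 0], 0]

```text
time: 1.03
tcp_pos: [531.8, -400.7, 403.8]
orientation: [-1.572, -0.0, -2.726]
contact_force: [-0.5, 0.0, -0.6]
opening: 85.2
```

```bash
python3 - <<'E'
from h import *
w=snap('wrist');cv2.imwrite('pics/w1.png',w['img'])
s=ctrl.sense();print(s['time'],s['tcp_pos'],s['orientation'],s['q'])
print(w['mount'].round(3)); print(Ro.from_euler('xyz',s['orientation']).as_matrix().round(3))
E
```

```text
1.0833 [ 530.58861228 -401.44401831  403.89335046] [-1.57192129e+00 -8.25244191e-04 -2.72825224e+00] [-8.25610419e-01  3.79469984e-01  1.36076188e+00 -4.19636243e-04
  1.40269325e+00  3.31916448e-01]
[[ 1.0000e-03  9.4700e-01  3.2100e-01 -8.3283e+01]
 [ 1.0000e-03 -3.2100e-01  9.4700e-01  2.9485e+01]
 [ 1.0000e+00 -1.0000e-03 -1.0000e-03  7.9700e-01]
 [ 0.0000e+00  0.0000e+00  0.0000e+00  1.0000e+00]]
[[-0.916 -0.001  0.402]
 [-0.402  0.001 -0.916]
 [ 0.001 -1.    -0.001]]
```

View pics/w1.png

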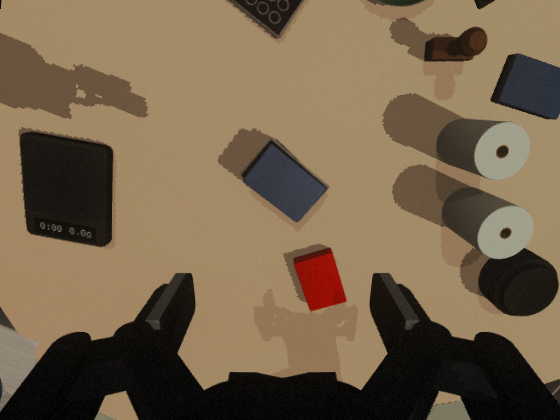

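Wrist view: the stack's blue top is at (287,181), rotated. The red pad is at (320,280) and the scale at (67,188), its readout along the lower edge. Now measure both.

```bash
cat >> h.py <<'E'
def rect(d,mask,seed,z,save=None):
    mask=cv2.morphologyEx(mask.astype(np.uint8),cv2.MORPH_OPEN,np.ones((3,3)))
    n,l,st,c=cv2.connectedComponentsWithStats(mask)
    k=l[seed[1],seed[0]] or 1+np.argmin(np.hypot(*(c[1:]-seed).T))
    ct=max(cv2.findContours((l==k).astype(np.uint8),0,1)[0],key=cv2.contourArea).reshape(-1,2)
    P=ray(d,ct,z)[:,:2]
    (cx,cy),(w,h),ang=cv2.minAreaRect(P.astype(np.float32))
    if w>h: ang+=90; w,h=h,w     # ang: direction of short side
    ang=(ang+90)%180-90
    return (round(cx,1),round(cy,1)),(round(w,1),round(h,1)),round(ang,1),st[k]
def blue(im):
    h=cv2.cvtColor(im,cv2.COLOR_BGR2HSV); return (h[...,0]>100)&(h[...,0]<130)&(h[...,1]>60)&(h[...,2]>45)
def black(im,t=60): return im.max(2)<t
E
python3 - <<'E'
from h import *
w=snap('wrist');im=w['img']
print(rect(w,blue(im),(287,181),43))
for t in (35,45,60,75): print(t,rect(w,black(im,t),(67,180),18))
print(im[180,287],im[180,67],im[240,67],im[145,265],im[165,250])
E
```

```text
((730.8, -601.6), (2.0, 2.6), 25.5, array([537,  90,   3,   3,   9], dtype=int32))
35 ((417.3, -166.1), (110.0, 130.1), -76.9, array([  21,  132,   91,  112, 8382], dtype=int32))
45 ((417.1, -166.0), (110.5, 130.8), -76.8, array([  20,  131,   92,  114, 8765], dtype=int32))
60 ((417.0, -166.0), (111.0, 131.1), -77.1, array([  20,  131,   93,  115, 8885], dtype=int32))
75 ((417.0, -165.9), (111.2, 131.8), -77.1, array([  20,  131,   93,  115, 9048], dtype=int32))
[74 65 59] [18 22 23] [ 73  99 119] [20 26 34] [17 22 27]
```

```bash
cat >> h.py <<'E'
def blue(im):
    i=im.astype(int); return (i[...,0]>i[...,2]+6)&(i[...,0]>45)
E
python3 - <<'E'
from h import *
w=snap('wrist');im=w['img']
print(rect(w,blue(im),(287,181),43))
b=snap('side');print(rect(b,blue(b['img']),(317,226),43))
# scale top edges, using the corners in wrist view
print(ray(w,[[25,131],[112,145],[107,246],[28,233]],18).round(1))
s=ctrl.sense();print(s['time'],s['tcp_pos'])
E
```

```text
((536.0, -401.8), (50.6, 76.6), -15.2, array([ 247,  143,   78,   75, 3087], dtype=int32))
((533.1, -406.6), (47.8, 69.6), -15.7, array([305, 218,  28,  18, 418], dtype=int32))
[[ 467.6 -105.7   18. ]
 [ 492.1 -205.8   18. ]
 [ 364.2 -230.    18. ]
 [ 339.2 -129.1   18. ]]
1.2333 [ 529.10286269 -402.58223462  404.60304966]
```

arm_command:
  steps:
    - [[-2, 1, -3], [0, 0, 7], 0.35]
    - [[-4, 2, -6], [0, 0, 14], 0.35]
    - [[-6, 3, -9], [0, 0, 21], 0.35]
    - [[-8, 4, -12], [0, 0, 28], 0.35]
    - [[-10, 6, -15], [0, 0, 35], 0.35]
    - [[-10, 6, -18], [0, 0, 42], 0.35]
    - [[-10, 6, -20], [0, 0, 49], 0.35]
    - [[-10, 6, -21], [0, 0, 51], 0.35]
    - [[-10, 6, -21], [0, 0, 51], 0.35]
    - [[-10, 6, -21], [0, 0, 51], 0.35]

```text
time: 2.07
tcp_pos: [429.3, -342.5, 194.8]
orientation: [-1.571, 0.0, -1.843]
contact_force: [0.1, 0.8, 0.8]
opening: 55.2
```

```bash
python3 - <<'E'
from h import *
w=snap('wrist');cv2.imwrite('pics/w2.png',w['img'])
s=ctrl.sense();print(s['time'],s['tcp_pos'],s['orientation'],s['q'],s['opening'],s['contact_force'])
print(Ro.from_euler('xyz',s['orientation']).as_matrix()[:,2])
print(rect(w,blue(w['img']),(400,200),43))
E
```

```text
2.1167 [ 429.85390052 -342.79658187  195.60126116] [-1.56986551e+00 -7.02058272e-04 -1.84260907e+00] [-8.89121144e-01  4.08050491e-01  1.79911541e+00 -4.19265714e-05
  9.33261349e-01 -6.17283794e-01] 55.511546404911776 [-0.09288618  0.35330358  0.63939707]
[ 9.63285556e-01 -2.68477318e-01  9.30814319e-04]
((536.1, -402.2), (51.0, 76.6), -15.5, array([ 470,  277,   90,  121, 8133], dtype=int32))
```

View pics/w2.png

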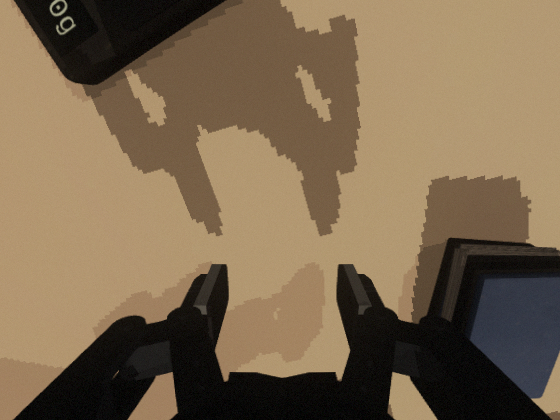

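The stack is at the right, the fingertips clear above bare counter, opening 55. A light touch on the counter will calibrate the tip length at this opening.

arm_command:
  steps:
    - [[0, 0, -1], [0, 0, 0], 0.35]
    - [[0, 0, -2], [0, 0, 0], 0.35]
    - [[0, 0, -2.2], [0, 0, 0], 0.35]
    - [[0, 0, -2.3], [0, 0, 0], 0.35]
    - [[0, 0, -2.3], [0, 0, 0], 0.35]

```text
time: 2.53
tcp_pos: [430.1, -341.8, 171.2]
orientation: [-1.572, 0.001, -1.84]
contact_force: [-0.9, -0.0, -0.6]
opening: 55.6
```

arm_command:
  steps:
    - [[0, 0, -0.1], [0, 0, 0], 0.35]
    - [[0, 0, -0.2], [0, 0, 0], 0.35]
    - [[0, 0, -0.2], [0, 0, 0], 0.35]

```text
time: 2.78
tcp_pos: [430.2, -342.0, 169.8]
orientation: [-1.571, -0.0, -1.84]
contact_force: [0.1, 0.2, 0.5]
opening: 55.7
```

arm_command:
  steps:
    - [[0, 0, -0.1], [0, 0, 0], 0.35]
    - [[0, 0, -0.2], [0, 0, 0], 0.35]
    - [[0, 0, -0.2], [0, 0, 0], 0.35]

```text
time: 3.03
tcp_pos: [430.4, -342.1, 169.3]
orientation: [-1.571, -0.0, -1.839]
contact_force: [-4.2, 4.2, 14.5]
opening: 55.4
```

Contact at TCP z≈169, so the tips reach about 169 mm at this opening. Raise, open, and go over the stack.

arm_command:
  steps:
    - [[0, 0, 4], [0, 0, 0], 0]
    - [[0, 0, 8], [0, 0, 0], 0]
    - [[2, -1, 10], [0, 0, 0], 0]
    - [[5, -3, 10.5], [0, 0, 0], 0]
    - [[8, -5, 10.5], [0, 0, 0], 0]
    - [[10.5, -6.1, 10.5], [0, 0, 0], 0]
    - [[10.5, -6.1, 10.5], [0, 0, 0], 0]
    - [[10.5, -6.1, 10.5], [0, 0, 0], 0]

```text
time: 3.7
tcp_pos: [535.8, -403.1, 272.2]
orientation: [-1.571, 0.0, -1.839]
contact_force: [-0.1, 0.2, 0.0]
opening: 85.5
```

```bash
python3 - <<'E'
from h import *
w=snap('wrist');cv2.imwrite('pics/w3.png',w['img'])
s=ctrl.sense();print(s['time'],s['tcp_pos'],s['orientation'],s['opening'])
print(rect(w,blue(w['img']),(280,250),43))
E
```

```text
3.75 [ 534.98727674 -402.56825462  271.93407372] [-1.57225987e+00  7.21879863e-04 -1.83919558e+00] 85.407044703227
((535.8, -401.4), (50.7, 75.9), -15.3, array([ 243,  177,   76,  103, 7475], dtype=int32))
```

View pics/w3.png

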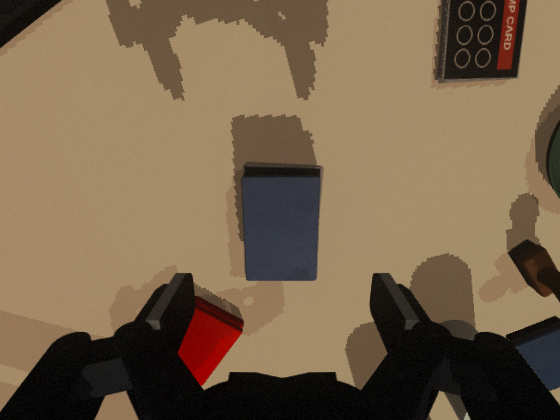

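The pad is centred between the open fingers (281,225). Descend, grip, and lift slightly.

arm_command:
  steps:
    - [[0, 0, -3], [0, 0, 0], 0]
    - [[0, 0, -5.5], [0, 0, 0], 0]
    - [[0, 0, -7], [0, 0, 0], 0]
    - [[0, 0, -7.2], [0, 0, 0], 0]
    - [[0, 0, -7.2], [0, 0, 0], 0]
    - [[0, 0, -7.2], [0, 0, 0], 1]
    - [[0, 0, -7.2], [0, 0, 0], 1]
    - [[0, 0, -7.2], [0, 0, 0], 1]
    - [[0, 0, -7.2], [0, 0, 0], 1]
    - [[0, 0, -7.2], [0, 0, 0], 1]
    - [[0, 0, -7.2], [0, 0, 0], 1]
    - [[0, 0, -7.2], [0, 0, 0], 1]
  force: 35

```text
time: 4.75
tcp_pos: [535.8, -403.6, 202.8]
orientation: [-1.568, -0.002, -1.84]
contact_force: [-0.6, 0.7, 7.1]
opening: 50.7
```

arm_command:
  steps:
    - [[0, 0, 0.3], [0, 0, 0], 1]
    - [[0, 0, 1], [0, 0, 0], 1]
    - [[0, 0, 2.5], [0, 0, 0], 1]
    - [[0, 0, 5], [0, 0, 0], 1]
    - [[0, 0, 8], [0, 0, 0], 1]
    - [[0, 0, 9], [0, 0, 0], 1]
    - [[0, 0, 9], [0, 0, 0], 1]
    - [[0, 0, 9], [0, 0, 0], 1]

```text
time: 5.42
tcp_pos: [535.2, -403.0, 291.4]
orientation: [-1.569, -0.001, -1.84]
contact_force: [-1.2, -0.1, -0.7]
opening: 51.0
```

```bash
python3 - <<'E'
from h import *
w=snap('wrist');b=snap('side');s=ctrl.sense();print(s['time'],s['tcp_pos'],s['orientation'],s['opening'])
c=cv2.resize(b['img'][150:300,230:420],(532,420),interpolation=2)
cv2.imwrite('pics/w4.png',cv2.resize(np.hstack([w['img'][:, 100:460],c]),None,fx=.85,fy=.85))
E
```

```text
5.5167 [ 534.60309909 -402.37094154  288.77139372] [-1.57337983e+00  1.59430734e-03 -1.83967441e+00] 50.92490486106667
```

View pics/w4.png

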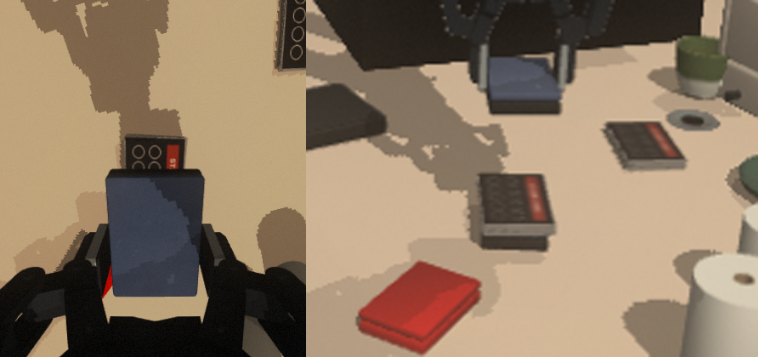

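The pad is lifted level. The cards remain on the lower pad at right-hand crop (515,205). Carry the pad to bare counter at (610,-190) and set it down.

arm_command:
  steps:
    - [[1, 3, 0], [0, 0, 0], 1]
    - [[2, 6, 0], [0, 0, 0], 1]
    - [[3.2, 9.5, 0], [0, 0, 0], 1]
    - [[4.4, 13, 0], [0, 0, 0], 1]
    - [[5.6, 16.5, 0], [0, 0, 0], 1]
    - [[6.8, 19.5, 0], [0, 0, 0], 1]
    - [[7.5, 21.3, 0], [0, 0, 0], 1]
    - [[7.5, 21.3, -3], [0, 0, 0], 1]
    - [[7.5, 21.3, -6], [0, 0, 0], 1]
    - [[7.5, 21.3, -8.5], [0, 0, 0], 1]
    - [[7.5, 21.3, -10.5], [0, 0, 0], 1]
    - [[7.5, 21.3, -10.5], [0, 0, 0], 1]

```text
time: 6.52
tcp_pos: [607.2, -188.3, 178.6]
orientation: [-1.582, 0.003, -1.84]
contact_force: [-1.7, 0.5, -1.4]
opening: 50.7
```

arm_command:
  steps:
    - [[0, 0, -0.3], [0, 0, 0], 1]
    - [[0, 0, -0.6], [0, 0, 0], 1]
    - [[0, 0, -0.7], [0, 0, 0], 1]
    - [[0, 0, -0.8], [0, 0, 0], 1]
    - [[0, 0, -0.8], [0, 0, 0], 1]

```text
time: 6.93
tcp_pos: [610.5, -190.2, 178.7]
orientation: [-1.569, -0.0, -1.84]
contact_force: [0.4, -0.2, -1.4]
opening: 51.1
```

arm_command:
  steps:
    - [[0, 0, -0.1], [0, 0, 0], 1]
    - [[0, 0, -0.1], [0, 0, 0], 1]
    - [[0, 0, -0.2], [0, 0, 0], 1]
    - [[0, 0, -0.2], [0, 0, 0], 1]

```text
time: 7.27
tcp_pos: [610.4, -190.0, 176.9]
orientation: [-1.57, -0.0, -1.84]
contact_force: [-3.0, 1.0, 5.7]
opening: 51.5
```

arm_command:
  steps:
    - [[0, 0, -0.1], [0, 0, 0], 1]
    - [[0, 0, -0.1], [0, 0, 0], 1]
    - [[0, 0, -0.1], [0, 0, 0], 1]

```text
time: 7.52
tcp_pos: [610.5, -190.1, 176.8]
orientation: [-1.57, -0.0, -1.839]
contact_force: [-5.8, 2.1, 12.4]
opening: 50.8
```

Set down. Ease the press, release, and rise.

arm_command:
  steps:
    - [[0, 0, 0.15], [0, 0, 0], 1]
    - [[0, 0, 0.15], [0, 0, 0], 0]
    - [[0, 0, 0.15], [0, 0, 0], 0]
    - [[0, 0, 0.15], [0, 0, 0], 0]
    - [[0, 0, 0.15], [0, 0, 0], 0]
    - [[0, 0, 2], [0, 0, 0], 0]
    - [[0, 0, 5], [0, 0, 0], 0]
    - [[0, 0, 9], [0, 0, 0], 0]
    - [[0, 0, 11], [0, 0, 0], 0]

```text
time: 8.27
tcp_pos: [611.1, -190.4, 288.7]
orientation: [-1.567, -0.001, -1.84]
contact_force: [0.9, -0.7, 0.9]
opening: 85.3
```

arm_command:
  steps:
    - [[-1, -3, 0], [0, 0, 0], 0]
    - [[-2, -6, 0], [0, 0, 0], 0]
    - [[-3.2, -9.5, 0], [0, 0, 0], 0]
    - [[-4.4, -13, 0], [0, 0, 0], 0]
    - [[-5.6, -16.5, 0], [0, 0, 0], 0]
    - [[-6.8, -19.5, 0], [0, 0, 0], 0]
    - [[-7.5, -21.3, 0], [0, 0, 0], 0]
    - [[-7.5, -21.3, 0], [0, 0, 0], 0]
    - [[-7.5, -21.3, 0], [0, 0, 0], 0]

```text
time: 9.02
tcp_pos: [534.5, -404.0, 284.3]
orientation: [-1.571, 0.001, -1.842]
contact_force: [0.8, 0.4, 0.5]
opening: 85.5
```

```bash
python3 - <<'E'
from h import *
w=snap('wrist');cv2.imwrite('pics/w5.png',w['img']);b=snap('side')
s=ctrl.sense();print(s['time'],s['tcp_pos'],s['orientation'],s['opening'])
i=w['img'].astype(int)
print(blue(w['img']).sum(), rect(b,blue(b['img']),tuple(proj(b,[[610,-190,17]])[0].astype(int)),17))
E
```

```text
9.1167 [ 535.39202082 -402.08695638  284.29360035] [-1.57137560e+00  9.02492342e-04 -1.83928178e+00] 85.61401213234608
1982 ((608.0, -195.0), (47.9, 73.4), -15.1, array([303, 187,  23,  13, 247], dtype=int32))
```

View pics/w5.png

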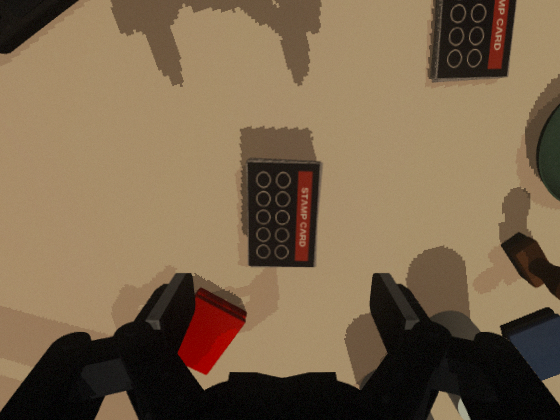

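Wrist view: the card pile is now bare, at (283,214) between the fingers. The lower pad is hidden beneath it. Measure.

```bash
python3 - <<'E'
from h import *
w=snap('wrist');im=w['img'];i=im.astype(int)
h=cv2.cvtColor(im,cv2.COLOR_BGR2HSV)
m=(im.max(2)<60)|((i[...,2]>1.9*i[...,1])&(i[...,2]>60))
m=cv2.morphologyEx(m.astype(np.uint8),cv2.MORPH_CLOSE,np.ones((9,9)))
m[:158]=0;m[270:]=0
print(rect(w,m,(300,214),26))
print(ray(w,[[250,163],[320,163],[315,266],[250,266]],26).round(1))
E
```

```text
((535.4, -402.7), (52.8, 85.4), -17.0, array([ 248,  165,   71,  104, 6944], dtype=int32))
[[ 524.8 -353.5   26. ]
 [ 574.6 -367.3   26. ]
 [ 551.2 -449.2   26. ]
 [ 499.4 -434.9   26. ]]
```

arm_command:
  steps:
    - [[0, 0, -4], [0, 0, -1], 0]
    - [[0, 0, -7], [0, 0, -1], 0]
    - [[0, 0, -9], [0, 0, -1], 0]
    - [[0, 0, -9.7], [0, 0, -1], 0]
    - [[0, 0, -9.7], [0, 0, -1], 0]
    - [[0, 0, -9.7], [0, 0, -1], 1]
    - [[0, 0, -9.7], [0, 0, -1], 1]
    - [[0, 0, -9.7], [0, 0, -1], 1]
    - [[0, 0, -9.7], [0, 0, -1], 1]
    - [[0, 0, -9.7], [0, 0, -1], 1]
    - [[0, 0, -9.7], [0, 0, -1], 1]
    - [[0, 0, -9.7], [0, 0, -1], 1]
  force: 30

```text
time: 10.17
tcp_pos: [536.1, -403.6, 190.3]
orientation: [-1.567, -0.002, -1.857]
contact_force: [0.6, 1.5, 6.0]
opening: 56.3
```

arm_command:
  steps:
    - [[0, 0, 0.3], [0, 0, 0], 1]
    - [[0, 0, 1], [0, 0, 0], 1]
    - [[0, 0, 2.5], [0, 0, 0], 1]
    - [[0, 0, 5], [0, 0, 0], 1]
    - [[0, 0, 8], [0, 0, 0], 1]
    - [[0, 0, 10], [0, 0, 0], 1]
    - [[0, 0, 10], [0, 0, 0], 1]
    - [[0, 0, 10], [0, 0, 0], 1]

```text
time: 10.83
tcp_pos: [535.6, -403.5, 290.7]
orientation: [-1.567, -0.002, -1.857]
contact_force: [-0.7, -0.4, -0.8]
opening: 56.3
```

```bash
python3 - <<'E'
from h import *
w=snap('wrist');b=snap('side');s=ctrl.sense();print(s['time'],s['tcp_pos'],s['orientation'],s['opening'],s['contact_force'])
c=cv2.resize(b['img'][150:300,230:420],(532,420),interpolation=2)
cv2.imwrite('pics/w6.png',cv2.resize(np.hstack([w['img'][:, 100:460],c]),None,fx=.85,fy=.85))
lp=rect(b,b['img'].max(2)>0,(0,0),0) if 0 else None
E
```

```text
10.9333 [ 534.77083945 -402.59537221  287.14132111] [-1.57200400e+00  6.32855289e-04 -1.85715342e+00] 56.16333417613688 [ 1.02470598  0.75652281 -1.34178737]
```

View pics/w6.png

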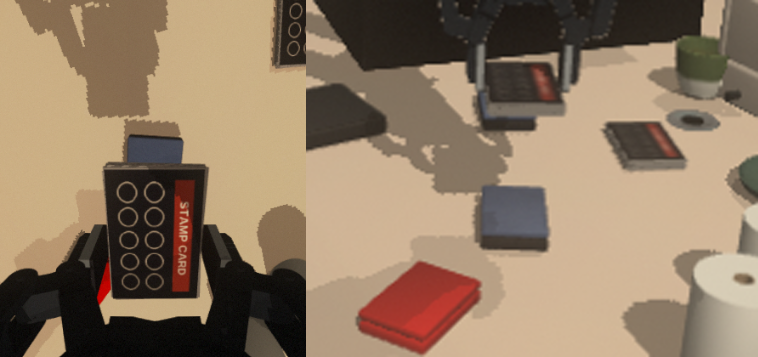

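The cards are held level, and the lower pad stayed put (right-hand crop, (515,215)). Hover short of the scale for a closer look.

arm_command:
  steps:
    - [[-2, 2, 1], [0, 0, 0], 1]
    - [[-4, 4, 2], [0, 0, 0], 1]
    - [[-6.2, 6, 3], [0, 0, 0], 1]
    - [[-8.5, 8.2, 4], [0, 0, 0], 1]
    - [[-10.5, 10.2, 5], [0, 0, 0], 1]
    - [[-12.5, 12, 5], [0, 0, 0], 1]
    - [[-14, 13.3, 5], [0, 0, 0], 1]
    - [[-14, 13.3, 5], [0, 0, 0], 1]
    - [[-14, 13.3, 5], [0, 0, 0], 1]
    - [[-14, 13.3, 5], [0, 0, 0], 1]

```text
time: 11.77
tcp_pos: [395.4, -270.2, 337.2]
orientation: [-1.571, 0.0, -1.857]
contact_force: [0.3, 0.5, -1.0]
opening: 56.5
```

```bash
python3 - <<'E'
from h import *
w=snap('wrist');im=w['img'];cv2.imwrite('pics/w7.png',im)
s=ctrl.sense();print(s['time'],s['tcp_pos'],s['orientation'],s['q'])
p=proj(w,[[417,-166,18]])[0];print(p)
for t in (45,60): print(rect(w,black(im,t),tuple(p.astype(int)),18))
E
```

```text
11.8167 [ 395.57518405 -270.50351645  337.33508246] [-1.57101372e+00  1.63607542e-04 -1.85736841e+00] [-8.48155024e-01  3.96575024e-02  1.90706608e+00  2.44130600e-05
  1.19514020e+00 -5.61591915e-01]
[271.24237702  79.67134019]
((412.1, -158.1), (93.3, 119.7), -77.4, array([  185,     0,   145,   151, 13320], dtype=int32))
((413.6, -162.8), (103.3, 127.9), -77.3, array([  176,     0,   179,   162, 17573], dtype=int32))
```

View pics/w7.png

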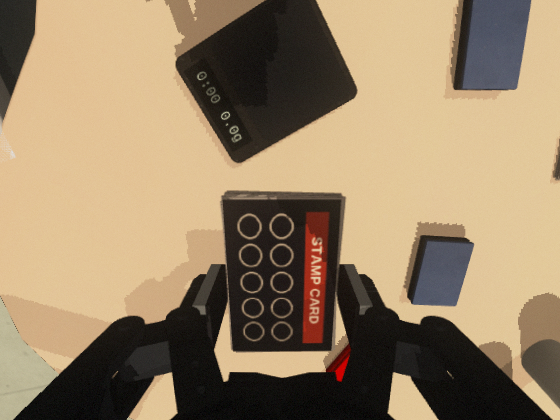

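View: the cards are held squarely at (283,272). The scale's near corners are at (177,63), (238,161) and (357,95), its far edge out of view. The parked blue pad is at (492,45) and the lower pad at (441,270).

```bash
python3 - <<'E'
from h import *
w=snap('wrist');im=w['img']
g=im.max(2)
def fit(p,q,n,z):   # edge pixels between p,q: sub-scan along normal n for dark->bright
    P=[]
    for f in np.linspace(.15,.85,25):
        c=np.array(p)*(1-f)+np.array(q)*f
        v=[g[int(round(c[1]+k*n[1])),int(round(c[0]+k*n[0]))].astype(int) for k in range(-8,9)]
        P.append(c+np.array(n)*(np.argmax(np.diff(v))-7.5))
    X=ray(w,P,z)[:,:2].astype(np.float32)
    return cv2.fitLine(X,cv2.DIST_HUBER,0,.01,.01).ravel()
def nn(p,q,s):
    d=np.array(q)-p; d=d/np.hypot(*d); return s*np.array([-d[1],d[0]])
A,B,C,D=(177,63),(238,161),(357,95),(320,8)
for z in (0,9,18):
  L1=fit(A,B,nn(A,B,1),z);L2=fit(B,C,nn(B,C,1),z);L3=fit(C,D,nn(C,D,1),z)
  ang=[np.degrees(np.arctan2(l[1],l[0])).round(1) for l in(L1,L2,L3)]
  x=L2[:2]*1; 
  if x[0]<0:x=-x
  y=np.array([-x[1],x[0]])
  print(z,ang,'x-width',(L3[2:]-L1[2:])@x,'centre',((L3[2:]+L1[2:])@x/2)*x+(L2[2:]@y+52.5)*y)
E
```

```text
0 [np.float32(-76.6), np.float32(12.9), np.float32(-76.7)] x-width 136.65567 centre [ 413.98157 -163.7804 ]
9 [np.float32(-76.6), np.float32(12.9), np.float32(-76.7)] x-width 132.6607 centre [ 413.8077  -163.09792]
18 [np.float32(-76.6), np.float32(12.9), np.float32(-76.7)] x-width 128.66576 centre [ 413.63373 -162.41544]
```

```bash
python3 - <<'E'
from h import *
b=snap('side');w=snap('wrist');a=snap('scene')
cv2.imwrite('pics/m.png',np.hstack([cv2.resize(b['img'][0:260,130:420],(418,375)),cv2.resize(a['img'][:300,:],(382,205)) if 0 else cv2.resize(a['img'],(382,375))]))
print(ray(b,[[245,180],[398,162]],0).round(),ray(w,[[12,150],[36,20]],0).round())
E
```

```text
[[482. -28.   0.]
 [957.   2.   0.]] [[ 146. -149.    0.]
 [ 229.  -52.    0.]]
```

View pics/m.png

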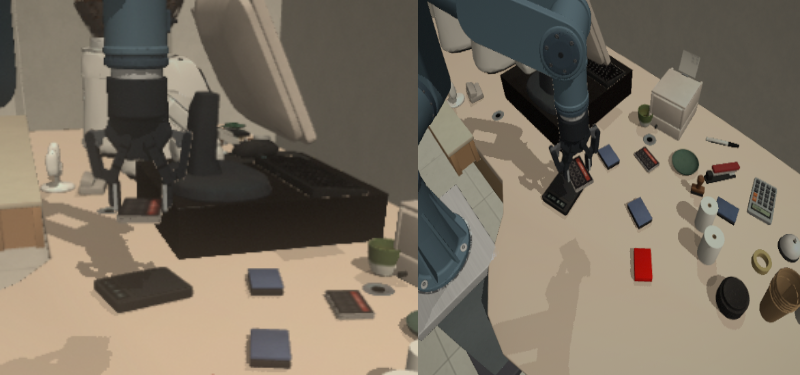

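The picture shows the cash register's near-left corner at about (482,-28), well clear of the scale. Go over the scale while turning.

arm_command:
  steps:
    - [[0.2, 1.2, -0.5], [0, 0, -6], 1]
    - [[0.4, 2.4, -1], [0, 0, -12], 1]
    - [[0.6, 3.6, -2], [0, 0, -18], 1]
    - [[0.8, 4.8, -3], [0, 0, -24], 1]
    - [[1.0, 6, -4], [0, 0, -30], 1]
    - [[1.2, 7.2, -5.5], [0, 0, -36], 1]
    - [[1.5, 8.4, -7], [0, 0, -42], 1]
    - [[1.7, 9.6, -8.5], [0, 0, -48], 1]
    - [[1.9, 10.6, -10], [0, 0, -54], 1]
    - [[1.9, 10.6, -11], [0, 0, -60.5], 1]
    - [[1.9, 10.6, -11], [0, 0, -60.5], 1]
    - [[1.9, 10.6, -11], [0, 0, -60.5], 1]

```text
time: 13.02
tcp_pos: [414.3, -164.0, 227.3]
orientation: [-1.572, -0.001, -2.909]
contact_force: [-0.5, 0.4, -0.3]
opening: 56.2
```

arm_command:
  steps:
    - [[0, 0, -1.5], [0, 0, 0], 1]
    - [[0, 0, -2.5], [0, 0, 0], 1]
    - [[0, 0, -3.2], [0, 0, 0], 1]
    - [[0, 0, -3.5], [0, 0, 0], 1]
    - [[0, 0, -3.6], [0, 0, 0], 1]
    - [[0, 0, -3.6], [0, 0, 0], 1]
    - [[0, 0, -3.6], [0, 0, 0], 1]

```text
time: 13.6
tcp_pos: [414.4, -164.2, 192.1]
orientation: [-1.57, 0.0, -2.913]
contact_force: [-0.6, -0.0, 0.1]
opening: 56.3
```

arm_command:
  steps:
    - [[0, 0, -0.1], [0, 0, 0], 1]
    - [[0, 0, -0.15], [0, 0, 0], 1]
    - [[0, 0, -0.15], [0, 0, 0], 1]

```text
time: 13.85
tcp_pos: [414.2, -164.0, 190.4]
orientation: [-1.57, 0.0, -2.913]
contact_force: [0.3, 0.6, -0.9]
opening: 56.2
```

arm_command:
  steps:
    - [[0, 0, -0.1], [0, 0, 0], 1]
    - [[0, 0, -0.1], [0, 0, 0], 1]
    - [[0, 0, -0.1], [0, 0, 0], 1]

```text
time: 14.1
tcp_pos: [414.4, -164.0, 190.2]
orientation: [-1.571, -0.0, -2.913]
contact_force: [-4.0, 3.1, 12.3]
opening: 56.3
```

Touched down. Ease, release, and rise.

arm_command:
  steps:
    - [[0, 0, 0.1], [0, 0, 0], 1]
    - [[0, 0, 0.1], [0, 0, 0], 1]
    - [[0, 0, 0.1], [0, 0, 0], 0]
    - [[0, 0, 0.1], [0, 0, 0], 0]
    - [[0, 0, 0.1], [0, 0, 0], 0]
    - [[0, 0, 0.1], [0, 0, 0], 0]
    - [[0, 0, 1.5], [0, 0, 0], 0]
    - [[0, 0, 5], [0, 0, 0], 0]
    - [[0, 0, 9], [0, 0, 0], 0]
    - [[0, 0, 12], [0, 0, 0], 0]
    - [[0, 0, 12], [0, 0, 0], 0]
    - [[0, 0, 12], [0, 0, 0], 0]

```text
time: 15.1
tcp_pos: [414.8, -164.4, 311.3]
orientation: [-1.567, 0.003, -2.913]
contact_force: [-0.1, 0.6, 0.2]
opening: 85.6
```

```bash
python3 - <<'E'
from h import *
w=snap('wrist');b=snap('side')
s=ctrl.sense();print(s['time'],s['tcp_pos'],s['orientation'],s['opening'])
c=cv2.resize(b['img'][140:300,170:360],(500,420),interpolation=2)
cv2.imwrite('pics/w8.png',cv2.resize(np.hstack([w['img'],c]),None,fx=.75,fy=.75))
E
```

```text
15.2 [ 413.76986161 -163.65411981  308.46177359] [-1.57169285e+00 -7.58279900e-04 -2.91305117e+00] 85.5426670055352
```

View pics/w8.png

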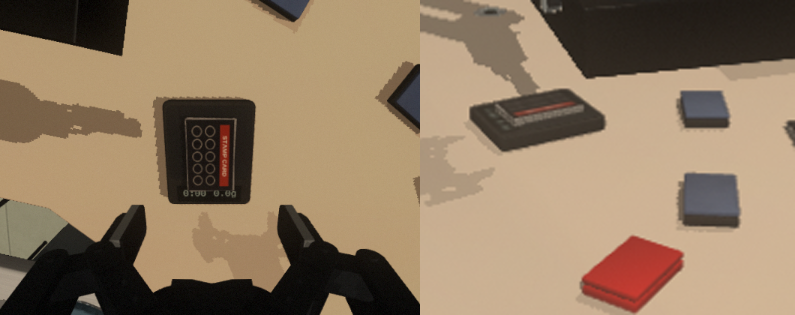

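The cards lie flat on the scale at (211,155) in the left panel, the scale spanning x 163–255, y 99–204. Measure the centring.

```bash
python3 - <<'E'
from h import *
w=snap('wrist');im=w['img'];i=im.astype(int)
g=im.max(2).astype(int)
m=(g<75)|((i[...,2]>1.9*i[...,1]))
m=cv2.morphologyEx(m.astype(np.uint8),cv2.MORPH_CLOSE,np.ones((13,13)));m[280:]=0
n,l=cv2.connectedComponents(m); m=l==l[150,230]
for z in(9,18): print('scale',z,rect(w,m,(230,150),z))
# card corners from rim: view px /.75
c=np.array([[184,118],[238,118.5],[234.5,192],[185.5,192]])/.75
P=ray(w,c,27);print(P.round(1),P.mean(0))
cv2.imwrite('pics/w9.png',cv2.resize(im[110:290,190:370],(720,720)[::1],interpolation=2)[:600])
E
```

```text
scale 9 ((412.3, -162.8), (107.3, 133.2), -77.0, array([  219,   130,   125,   141, 16565], dtype=int32))
scale 18 ((415.0, -162.2), (103.7, 128.8), -77.0, array([  219,   130,   125,   141, 16565], dtype=int32))
[[ 450.9 -124.7   27. ]
 [ 463.5 -181.6   27. ]
 [ 377.7 -200.4   27. ]
 [ 364.4 -143.2   27. ]] [ 414.15649588 -162.47129706   27.        ]
```

The cards' centre is within about 1 mm of the scale's (414.2,-162.5 against 415.0,-162.2). The picture allowance is used up, so I go on by numbers. Next, hover over the lower pad with empty fingers and measure it.

arm_command:
  steps:
    - [[1.2, -2.4, 0], [0, 0, 6], 0]
    - [[2.4, -4.8, 0], [0, 0, 12], 0]
    - [[3.6, -7.2, 0], [0, 0, 18], 0]
    - [[4.8, -9.6, 0], [0, 0, 24], 0]
    - [[6.1, -12, 0], [0, 0, 30], 0]
    - [[7.3, -14.4, 0], [0, 0, 36], 0]
    - [[8.5, -16.8, 0], [0, 0, 42], 0]
    - [[9.7, -19.2, 0], [0, 0, 48], 0]
    - [[10.9, -21.5, 0], [0, 0, 54], 0]
    - [[12.1, -23.9, 0], [0, 0, 60], 0]
    - [[12.1, -23.9, 0], [0, 0, 61.4], 0]
    - [[12.1, -23.9, 0], [0, 0, 61.4], 0]

```text
time: 16.25
tcp_pos: [534.7, -403.5, 306.3]
orientation: [-1.574, 0.002, -1.843]
contact_force: [1.2, 0.6, -0.9]
opening: 85.2
```

```bash
python3 - <<'E'
from h import *
w=snap('wrist');s=ctrl.sense();print(s['time'],s['tcp_pos'],s['orientation'])
p=proj(w,[[535,-403,17]])[0].astype(int);print(p,rect(w,blue(w['img']),tuple(p),17))
w=snap('wrist');print(rect(w,blue(w['img']),tuple(p),17))
E
```

```text
16.3 [ 534.58571539 -402.49446756  306.54246011] [-1.5746078   0.00254492 -1.84344672]
[282 206] ((536.2, -401.3), (50.1, 76.2), -20.3, array([ 253,  161,   64,   86, 4653], dtype=int32))
((536.2, -401.2), (50.1, 76.1), -20.3, array([ 254,  162,   63,   86, 4604], dtype=int32))
```

arm_command:
  steps:
    - [[1, 3, 0], [0, 0, 0], 0]
    - [[2, 6, 0], [0, 0, 0], 0]
    - [[3.2, 9.5, 0], [0, 0, 0], 0]
    - [[4.4, 13, 0], [0, 0, 0], 0]
    - [[5.6, 16.5, 0], [0, 0, 0], 0]
    - [[6.8, 19.5, 0], [0, 0, 0], 0]
    - [[7.5, 21.3, 0], [0, 0, 0], 0]
    - [[7.5, 21.3, 0], [0, 0, 0], 0]
    - [[7.5, 21.3, 0], [0, 0, 0], 0]
    - [[7.5, 21.3, 0], [0, 0, 0], 0]

```text
time: 17.18
tcp_pos: [609.6, -189.7, 309.0]
orientation: [-1.571, -0.0, -1.841]
contact_force: [0.3, 0.0, 0.4]
opening: 85.5
```

```bash
python3 - <<'E'
from h import *
w=snap('wrist');s=ctrl.sense();print(s['time'],s['tcp_pos'],s['orientation'])
p=proj(w,[[610,-190,17]])[0].astype(int);print(p,rect(w,blue(w['img']),tuple(p),17))
w=snap('wrist');print(rect(w,blue(w['img']),tuple(p),17))
E
```

```text
17.2333 [ 609.56510577 -190.38139975  309.09445843] [-1.57124215e+00 -2.85281284e-04 -1.84236960e+00]
[282 205] ((611.7, -188.4), (50.3, 75.6), -15.5, array([ 254,  161,   60,   83, 4676], dtype=int32))
((611.8, -188.2), (50.2, 75.6), -15.4, array([ 254,  160,   59,   83, 4648], dtype=int32))
```

The lower pad stayed put, turned -4.9° relative to the parked one. The displacement from parked to lower pad is (-75.5,-212.9) mm. Grip the parked pad.

arm_command:
  steps:
    - [[0, 0, -4], [0, 0, 0], 0]
    - [[0, 0, -8], [0, 0, 0], 0]
    - [[0, 0, -11], [0, 0, 0], 0]
    - [[0, 0, -13], [0, 0, 0], 0]
    - [[0, 0, -13.5], [0, 0, 0], 0]
    - [[0, 0, -13.5], [0, 0, 0], 0]
    - [[0, 0, -13.5], [0, 0, 0], 1]
    - [[0, 0, -13.5], [0, 0, 0], 1]
    - [[0, 0, -13.5], [0, 0, 0], 1]
    - [[0, 0, -13.5], [0, 0, 0], 1]
    - [[0, 0, -13.5], [0, 0, 0], 1]
    - [[0, 0, -13.5], [0, 0, 0], 1]
  force: 35

```text
time: 18.28
tcp_pos: [611.2, -190.6, 176.7]
orientation: [-1.567, -0.001, -1.841]
contact_force: [-1.4, -0.4, 7.2]
opening: 51.2
```

arm_command:
  steps:
    - [[0, 0, 0], [0, 0, 0], 1]
    - [[0, 0, 0.3], [0, 0, 0], 1]
    - [[0, 0, 1], [0, 0, 0], 1]
    - [[0, 0, 3], [0, 0, 0], 1]
    - [[0, 0, 6], [0, 0, 0], 1]
    - [[0, 0, 9], [0, 0, 0], 1]
    - [[0, 0, 10], [0, 0, 0], 1]
    - [[0, 0, 10], [0, 0, 0], 1]

```text
time: 18.95
tcp_pos: [611.5, -190.4, 278.4]
orientation: [-1.564, -0.002, -1.841]
contact_force: [0.9, -0.5, -0.9]
opening: 50.6
```

arm_command:
  steps:
    - [[-1, -3, 0], [0, 0, -1], 1]
    - [[-2, -6, 0], [0, 0, -2], 1]
    - [[-3.2, -9.5, 0], [0, 0, -3], 1]
    - [[-4.4, -13, 0], [0, 0, -4], 1]
    - [[-5.6, -16.5, 0], [0, 0, -4.9], 1]
    - [[-6.8, -19.5, 0], [0, 0, -4.9], 1]
    - [[-7.55, -21.3, 0], [0, 0, -4.9], 1]
    - [[-7.55, -21.3, 0], [0, 0, -4.9], 1]
    - [[-7.55, -21.3, 0], [0, 0, -4.9], 1]
    - [[-7.55, -21.3, 0], [0, 0, -4.9], 1]

```text
time: 19.78
tcp_pos: [534.4, -402.0, 272.4]
orientation: [-1.573, 0.002, -1.927]
contact_force: [-0.5, -0.2, -0.9]
opening: 51.0
```

```bash
python3 - <<'E'
from h import *
w=snap('wrist');s=ctrl.sense();print(s['time'],s['tcp_pos'],s['orientation'],s['opening'])
im=w['img']; m=blue(im)
zt=s['tcp_pos'][2]-175.5+17
p=proj(w,[[535,-403,zt]])[0].astype(int);print(p,'held',rect(w,m,tuple(p),zt))
E
```

```text
19.8333 [ 534.77803386 -401.60729546  272.78698433] [-1.57285747e+00  1.44364222e-03 -1.92607394e+00] 50.7537569710147
[283 291] held ((535.9, -398.7), (50.5, 75.5), -20.3, array([  225,   208,   109,   140, 13006], dtype=int32))
```

arm_command:
  steps:
    - [[0.05, -0.1, -2.5], [0, 0, 0], 1]
    - [[0.05, -0.1, -5], [0, 0, 0], 1]
    - [[0.05, -0.1, -6.8], [0, 0, 0], 1]
    - [[0.05, -0.1, -7.5], [0, 0, 0], 1]
    - [[0.05, -0.1, -7.7], [0, 0, 0], 1]
    - [[0.05, -0.1, -7.7], [0, 0, 0], 1]
    - [[0.05, -0.1, -7.7], [0, 0, 0], 1]

```text
time: 20.42
tcp_pos: [535.9, -403.9, 198.5]
orientation: [-1.569, -0.001, -1.926]
contact_force: [-0.0, 0.6, -0.7]
opening: 50.8
```

```bash
python3 - <<'E'
from h import *
s=ctrl.sense();b=snap('side');print(s['time'],s['tcp_pos'],s['orientation'],s['contact_force'])
m=blue(b['img']);p=proj(b,[[535,-403,38]])[0].astype(int)
print(p,rect(b,m,tuple(p),38))
w=snap('wrist');p=proj(w,[[535,-403,37.5]])[0].astype(int);print(p,rect(w,blue(w['img']),tuple(p),37.5))
E
```

```text
20.4167 [ 535.91487882 -403.92104766  198.53125088] [-1.56903539e+00 -8.70160960e-04 -1.92615442e+00] [-0.02676489  0.56061525 -0.65546448]
[317 227] ((536.0, -405.4), (47.1, 76.8), -20.2, array([306, 219,  27,  20, 441], dtype=int32))
[277 284] ((537.4, -403.5), (51.8, 77.6), -20.4, array([  225,   208,   111,   140, 13681], dtype=int32))
```

arm_command:
  steps:
    - [[0, 0, -0.1], [0, 0, 0], 1]
    - [[0, 0, -0.2], [0, 0, 0], 1]
    - [[0, 0, -0.2], [0, 0, 0], 1]

```text
time: 20.77
tcp_pos: [535.2, -404.0, 195.5]
orientation: [-1.57, -0.0, -1.927]
contact_force: [-0.3, 0.4, -0.5]
opening: 50.9
```

arm_command:
  steps:
    - [[0, 0.03, -0.1], [0, 0, 0], 1]
    - [[0, 0.03, -0.15], [0, 0, 0], 1]
    - [[0, 0.03, -0.15], [0, 0, 0], 1]

```text
time: 21.02
tcp_pos: [535.2, -403.7, 193.9]
orientation: [-1.571, -0.0, -1.927]
contact_force: [-1.2, 0.7, 0.9]
opening: 50.9
```

arm_command:
  steps:
    - [[0, 0, -0.1], [0, 0, 0], 1]
    - [[0, 0, -0.1], [0, 0, 0], 1]
    - [[0, 0, -0.1], [0, 0, 0], 1]

```text
time: 21.27
tcp_pos: [535.3, -403.7, 193.9]
orientation: [-1.571, -0.0, -1.927]
contact_force: [-3.0, 3.6, 6.6]
opening: 51.2
```

Contact. Ease, release, rise, and inspect.

arm_command:
  steps:
    - [[0, 0, 0.05], [0, 0, 0], 1]
    - [[0, 0, 0.05], [0, 0, 0], 0]
    - [[0, 0, 0.05], [0, 0, 0], 0]
    - [[0, 0, 0.05], [0, 0, 0], 0]
    - [[0, 0, 0.05], [0, 0, 0], 0]
    - [[0, 0, 0.5], [0, 0, 0], 0]
    - [[0, 0, 3], [0, 0, 0], 0]
    - [[0, 0, 7], [0, 0, 0], 0]
    - [[0, 0, 11], [0, 0, 0], 0]
    - [[0, 0, 12], [0, 0, 0], 0]
    - [[0, 0, 12], [0, 0, 0], 0]
    - [[0, 0, 12], [0, 0, 0], 0]

```text
time: 22.27
tcp_pos: [535.3, -403.7, 313.7]
orientation: [-1.569, -0.001, -1.927]
contact_force: [1.3, 0.3, -0.4]
opening: 85.2
```

```bash
python3 - <<'E'
from h import *
w=snap('wrist');s=ctrl.sense();print(s['time'],s['tcp_pos'],s['orientation'])
p=proj(w,[[535,-403,34]])[0].astype(int);print('top',p,rect(w,blue(w['img']),tuple(p),34))
b=snap('side');p=proj(b,[[533,-407,34]])[0].astype(int);print('side top',rect(b,blue(b['img']),tuple(p),34))
# side silhouette of the stack (dark or blue): left/right edge per row shows overhang
m=(b['img'].max(2)<110)
for r in range(p[1]-10,p[1]+28,3):
    c=np.where(m[r,p[0]-25:p[0]+26])[0]+p[0]-25
    print(r,(c.min(),c.max()) if len(c) else None,b['img'][r,p[0]])
# top-layer edges vs expected base corners
i=b['img'].astype(int);r=(i[...,2]>2*i[...,1])&(i[...,2]>70)
print('cards red band px',np.argwhere(r[170:220,190:270]).mean(0)+[170,190],proj(b,[[414,-163,27]]))
E
```

```text
22.3167 [ 534.84829969 -403.34146981  311.86567345] [-1.57186665e+00  5.05151503e-04 -1.92696216e+00]
top [279 209] ((536.8, -401.4), (50.3, 76.1), -20.4, array([ 251,  162,   62,   87, 5091], dtype=int32))
side top ((533.9, -406.9), (47.6, 71.9), -20.2, array([305, 222,  27,  19, 431], dtype=int32))
220 (np.int64(305), np.int64(309)) [112 116 125]
223 (np.int64(305), np.int64(330)) [96 88 89]
226 (np.int64(305), np.int64(330)) [97 89 88]
229 (np.int64(304), np.int64(330)) [102  93  93]
232 (np.int64(304), np.int64(330)) [106  97  96]
235 (np.int64(303), np.int64(331)) [105  96  95]
238 (np.int64(302), np.int64(331)) [107  97  97]
241 (np.int64(303), np.int64(331)) [60 63 69]
244 (np.int64(302), np.int64(331)) [50 57 67]
247 (np.int64(302), np.int64(331)) [101  92  92]
250 (np.int64(303), np.int64(330)) [53 61 70]
253 (np.int64(303), np.int64(330)) [49 58 67]
256 None [131 158 182]
cards red band px [194.5 232. ] [[228.99186241 192.18523561]]
```

The upper pad is at (536.8,-401.4, -20.4°) and the lower at (536.2,-401.3, -20.3°), with straight flanks in the side view. Hand in.

```bash
python3 -c "
from h import *
print(ctrl.sign_off())"
```

```text
the job is handed in; nothing more can be done
None
```

The job is done and handed in at about 22 s of robot time. I lifted the upper ink pad off and parked it at about (610, -190). The card pile then went flat onto the scale, and the pad went back on top of the lower one.

- **Cards:** the pile's centre measured within about 1 mm of the scale's, and the pile was parallel to it.
- **Pads:** the upper pad's centre is within about 1 mm of the lower pad's and turned 0.1° from it. The side view shows straight flanks.
- **Lower pad and scale:** the lower pad's position agreed with the stack's at the start, and the scale's agreed to within about 3 mm before and after the cards were set down. Each set-down was made in 1–2 mm steps, with at most about 12 N.

**Disagreements:** the side camera read 3–5 mm away from the wrist camera, so I relied on the wrist camera and relative positions. The TCP readings were noisy by about 1 mm. One last enlarged crop of the cards could not be viewed because the picture limit was reached, so the centring and the pad return were checked by numbers only.

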